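# Set laboratory forceps to the gap gauge under the lamp

## Task

Swing the little lamp on the gauge stand round until its arm points straight at the gauge plate, and leave it there. Then take the forceps off their rest, bring them in level from the open side of the gauge, in line with its two dark lines, and squeeze them until the tips are 14 mm apart, one tip above each line, about half-way along the lines and 20 mm above the plate. Finish while still holding them like that, the gap steady and the forceps touching nothing but your gripper, with the bottle, beaker and dish left where they stand.

Things in the scene. Friction and masses are not known exactly. Their poses are not given: they have to be found in the camera images.
- gauge_mid (a point): Centre of the top of the aluminium gauge plate (62 x 60 mm, top 24 mm above the bench), fixed on a white base (160 mm wide, y = -60 to +230 mm, 18 mm high). y runs along the two black lines and towards the lamp column (32 mm thick, at y = +170 mm), x across the lines, z up. The lines, 44 mm long and 2 mm wide, lie at x = -7 and +7 mm, 14 mm apart. The open side is -y.
- lamp_pivot (a point): Point on the vertical axis of the lamp's stiff hinge, on top of the column, at the height of lamp_knob (182 mm above the bench). Fixed; same axes as gauge_mid.
- lamp_knob (a point): Centre (182 mm above the bench) of the upright black grip pin on the lamp arm: round, 14 mm thick, standing free from 160 to 198 mm above the bench, nothing higher near it (the column's hub ends at 165 mm). 88 mm from the pivot axis, it turns with the arm; below it hangs the small tilted lamp head, down to about 90 mm above the bench.
- lamp_arm (a joint): Angle of the lamp arm about its vertical pivot (rad): 0 = the arm points from the column straight at the gauge plate (the stand's -y); positive = swung clockwise seen from above, to the stand's -x side. Starts at 0.65 to 1.3, stops at -1.5 and 1.5. A stiff hinge: it takes 2 to 4 N at the pin to move and it stays where it is left.
- forceps: The loose steel forceps (about 80 g), 233 mm long, lying level on the two cradles of their rest with the two arms side by side and 14 mm tall. Origin on the underside, below the ribbed grip. Axes: x towards the tips, y across (the line along which they are squeezed), z up. The balance point is within about 5 mm of the grip.
- forceps_grip (a point): Middle of the ribbed grip (40 mm long), half-way up the 14 mm tall arms, 47 mm above the bench on the rest; axes as forceps. The arms, joined and pivoting 100 mm behind it, spring open. Width over the grip: 30 mm open, 16 mm at 14 mm tip gap; 1 mm of squeeze here closes the tips by 2.1 mm.
- forceps_tips (a point): Point midway between the two tips, 110 mm ahead of the grip (+x); fixed to the forceps; axes as forceps.
- tip_a (a point): Inner face of the tip of the arm on the forceps' +y side, half-way up; the tips are 8 mm tall. The tip gap is the distance from tip_a to tip_b (44 mm when open).
- tip_b (a point): The same on the -y side.
- forceps_rest: White plastic rest, fixed: 200 x 90 mm foot, 6 mm high, with two cross cradles, 12 mm thick and 76 mm wide, at x = -72 and +78 mm, tops 40 mm above the bench, 8 mm high lips at their ends. Between the cradles is room for fingers beside the ribbed grip. Origin under the centre; x towards the forceps' tips.
- gauge_stand: The gauge stand with base, gauge plate, column and lamp. Origin on the bench under the gauge plate's centre, 24 mm below gauge_mid; same axes.
- bottle: Bystander: glass reagent bottle, 64 mm wide, 150 mm tall; origin under its centre. To be left alone.
- beaker: Bystander: open glass beaker, 72 mm wide, 90 mm tall; origin under its centre. To be left alone.
- dish: Bystander: clear shallow dish, 90 mm wide, 18 mm tall; origin under its centre. To be left alone.
- jaw_a (a joint): How far each forceps arm is squeezed (rad): 0 = open (tips 44 mm apart), 0.0714 = tips 14 mm apart, 0.095 = shut (4 mm). Both arms move alike. The spring pushes back at the grip with about 1.5 N at first and 5 N at 14 mm: a set finger opening holds the gap, a grip that just clamps shuts the tips.

How it is judged:
By the outcome, as a careful person would: the job done as asked, in the order asked, and still so for the second after the job is handed in, while the arm keeps its last pose, push and grip.
It also fails if it takes over 61 s, if anything falls off the work surface, if the arm or the gripper's body presses on something with over 40 N, if the wrist force passes 120 N, or if a joint passes its speed limit or range.

## Robot

A 6-joint arm with a two-finger parallel gripper is mounted at the origin on the work surface. World frame = base frame: x ahead of the robot, y to its left, z up, the work surface at z = 0. Lengths are in mm, angles in rad, forces in N, time in s.
With the tool pointing down it reaches from about 350 to 975 mm from the base axis. Payload 7.1 kg.
Tool frame: the origin (TCP) lies at the very end of the fingers, on their centre line; the grasp point (between the pads) lies 19 mm behind it (ctrl.grip_point_offset is the distance from the TCP to the grasp point, in mm); z points along the fingers, y is the direction in which the jaws open and shut (so a half turn about z gives the same grasp; the last joint's range is limited). The gripper opens to 88 mm and grips with 3 to 60 N. Pads are 20 mm wide; open, the fingers measure 115 mm over their backs; the gripper's body (75 mm by 178 mm) begins 61 mm behind the grasp point.
Start: joints at [1.17, 0.423, 1.63, -0, 1.089, -0.019], TCP at [232.837, 579.993, 222.675] pointing down, gripper open.
Joint ranges: [-3, 3], [-0.9, 2.11], [0.09, 2.58], [-1.31, 4.45], [0.11, 2.69], [-2.54, 2.54]. Speed limits (rad/s): [2.39, 2.39, 3.01, 3.14, 3.14, 3.14].

## Interface

Orientations are given as a rotation vector (axis times angle).
In Python, from workcell import ctrl gives the robot as it stands.
- The arm moves only by the tool move_arm, never from a script. Its argument "increments" is one flat list of numbers, 5 for each row, row after row: the closure in counts, from 0 (fully open) to 255 (shut), then the shift along the tool's x, y, z in mm, then the turn about the tool's z in degrees. In form: [grip, dx, dy, dz, yaw, grip, dx, dy, dz, yaw, ...]. A call has 1 to 12 rows; each row is the pose to reach, as a shift and turn from the pose measured when the call began, along the tool's axes at that moment; what a row does not reach only later rows make up. A row lasts 1/8 s, in which the tool goes at most 62.5 mm and 10.7 degrees, less where a joint would pass 70% of its speed; a pose out of reach is approached as far as the arm can. A call with a gripper value outside its range is refused whole. The fingers move at their own pace and stop on an object; the grip force is fixed at half the most. Time passes only in rows, so rows that repeat a pose let the fingers close. It gives the time, the measured TCP pose, the force and the opening at its end, in the units of the state.
- ctrl.get_obs(): the state, without advancing time (a new reading comes with each control period).
- ctrl.get_image(name): name is "side" or "top" or "wrist"; returns a dict with "frame" (480x640x3 uint8, red, green, blue), "vertical_fov" (degrees; the focal length in pixels is half the picture's height over the tangent of half this angle, whatever the lens; pixels are square), "cx", "cy" (the principal point, pixels), "pose" (4x4, takes a point from camera to world coordinates); the wrist camera has in their place "mount" (4x4, takes a point from camera to tool coordinates, whose origin is the TCP and whose axes are the flange's). Camera axes: x right, y down, z forward; pixel columns grow to the right and rows downward; lengths in mm; the calibration is good to about 2 mm. A picture is of the moment at which its call begins: read the wrist's pose just before it. There is no depth.
- ctrl.close_job(): hands the job in, once; it reports no verdict.
The state is a dict: "t": time; "qpos": joint angles; "qvel": joint speeds; "joint_torque": joint torques, N m; "ee_pos": TCP position; "orientation": TCP orientation; "ft_force": force on the tool from outside, world axes, zero at the start; "moment": the same for the moment, N m; "width": finger opening in mm.
Only numpy, scipy, OpenCV 4.12 (cv2) and the standard library are available. Lean on these libraries where they do the work, as an engineer would, in place of code of your own. Each camera call takes 0.05 s, during which the arm holds its last target.

## Working session

There is one attempt and no reset: what is moved stays moved. The work goes in short steps, Python scripts to look and compute and a tool call to move; the robot and the scene stay as the last step left them, time stands still between calls to the robot, and variables do not carry over. Pictures are saved under pics/ and viewed, and the job is handed in when it is done.

Besides the shell and the picture viewer there is one more tool, called after "Emit:" by a JSON object that holds its "name" and its "arguments", one argument or row to a line. move_arm: Moves the arm, as the interface text tells. Its arguments: {"type":"object","properties":{"increments":{"type":"array","items":{"type":"number"}}},"required":["increments"]}

```bash
mkdir -p pics; ls
python3 - <<'E'
from workcell import ctrl
import cv2,numpy as np
o=ctrl.get_obs();print(o)
for n in("side","top","wrist"):
    d=ctrl.get_image(n);cv2.imwrite(f"pics/{n}0.png",d["frame"][:,:,::-1])
    print(n,d["vertical_fov"],d["cx"],d["cy"],np.round(d.get("pose",d.get("mount")),3).tolist(), [k for k in d])
print(ctrl.grip_point_offset)
E
```

```text
pics
{'t': 0.0, 'qpos': array([ 1.16999319e+00,  4.23842503e-01,  1.63069948e+00,  3.09201341e-06,
        1.08861077e+00, -1.90078361e-02]), 'qvel': array([ 6.35653427e-04,  1.24135253e-03, -1.42223957e-03,  2.69414476e-05,
       -5.42034236e-04,  1.23478779e-04]), 'joint_torque': array([-2.52404381e-03, -5.44628334e+01, -2.73659688e+01,  6.41357596e-02,
        2.28298717e-02, -1.34340053e-04]), 'ee_pos': array([232.62487117, 579.48252503, 221.89694359]), 'orientation': array([-5.96026640e-01, -3.08420033e+00,  2.39567011e-03]), 'ft_force': array([ 0.64707138, -0.22659217, -0.16994266]), 'moment': array([-0.07965867, -0.01571659, -0.02957203]), 'width': 87.72144629796777}
side 50.104749960278745 324.7218786527121 237.36570277249777 [[0.74, -0.535, 0.408, 137.657], [-0.672, -0.573, 0.469, -472.643], [-0.017, -0.621, -0.784, 998.14], [0.0, 0.0, 0.0, 1.0]] ['frame', 'vertical_fov', 'cx', 'cy', 'pose']
top 57.32972854056812 322.8394791053327 246.84974649253041 [[0.022, -0.994, 0.106, 441.031], [-1.0, -0.021, 0.015, 42.368], [-0.013, -0.107, -0.994, 1403.924], [0.0, 0.0, 0.0, 1.0]] ['frame', 'vertical_fov', 'cx', 'cy', 'pose']
wrist 59.59332823041904 317.1928275999532 236.414278037373 [[0.001, -0.966, -0.259, 69.023], [1.0, 0.001, 0.0, -0.91], [0.0, -0.259, 0.966, -161.68], [0.0, 0.0, 0.0, 1.0]] ['frame', 'vertical_fov', 'cx', 'cy', 'mount']
18.700000000000003
```

View pics/side0.png

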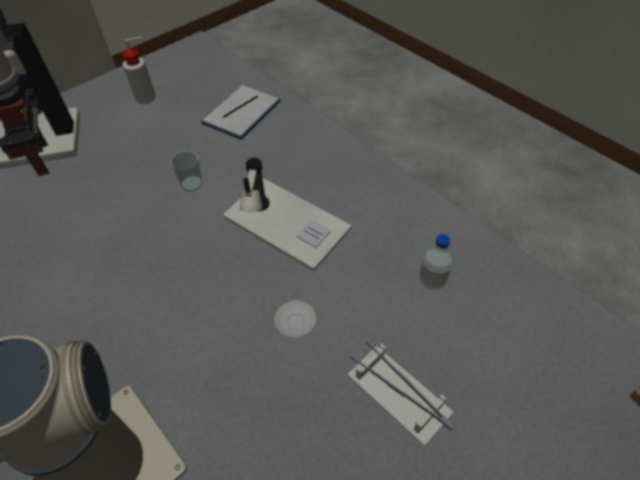

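View pics/top0.png

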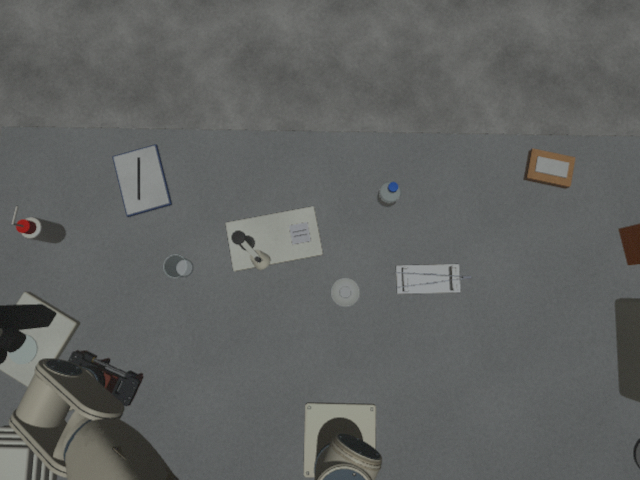

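View pics/wrist0.png

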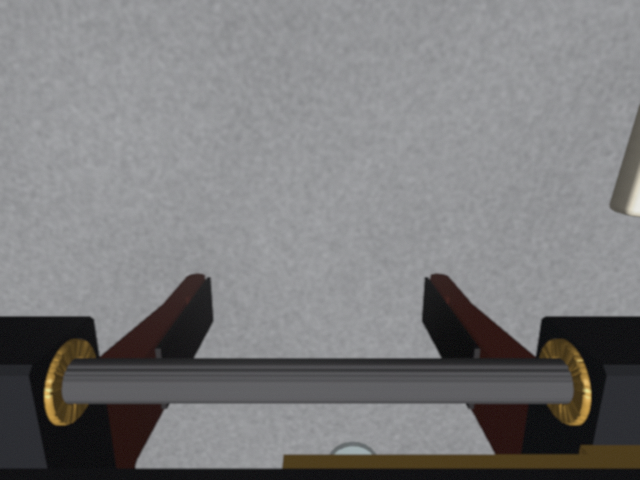

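The side view shows the stand with base corners near (224,213), (350,228), (314,267), and the rest near (400,392). The top view shows the stand at about (275,238), the rest at (428,279), the dish at (345,292), the beaker at (178,266) and the bottle at (390,193). Next I'll enlarge the crops.

Run:
```python
import cv2
t=cv2.imread("pics/top0.png");s=cv2.imread("pics/side0.png")
def c(im,x,y,w,h,k,n): cv2.imwrite(n,cv2.resize(im[y:y+h,x:x+w],None,fx=k,fy=k,interpolation=cv2.INTER_CUBIC))
c(t,215,195,120,90,6,"pics/t_st.png")
c(t,385,250,90,60,8,"pics/t_re.png")
c(s,215,150,145,120,5,"pics/s_st.png")
```

```text
(no output)
```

View pics/t_st.png

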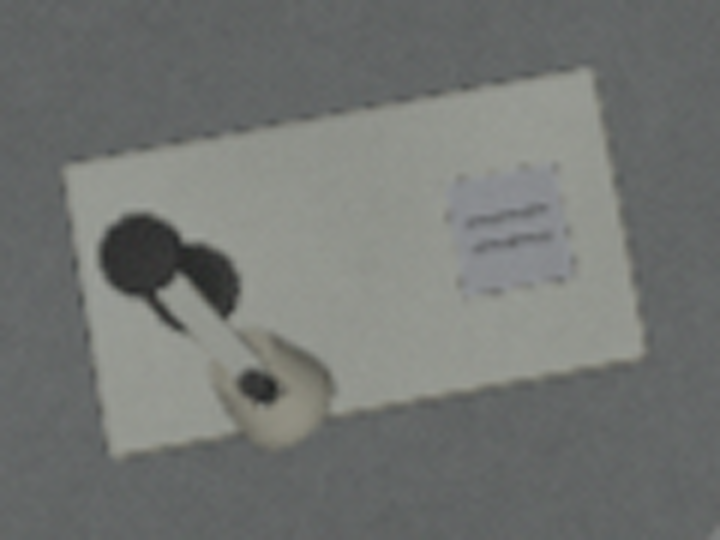

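View pics/t_re.png

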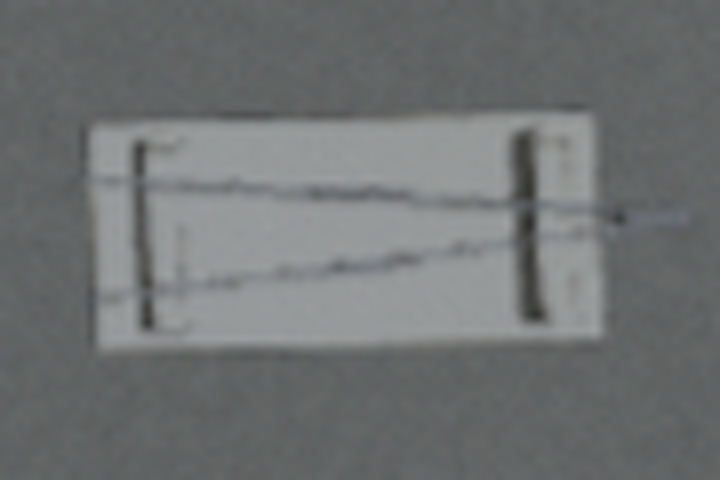

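View pics/s_st.png

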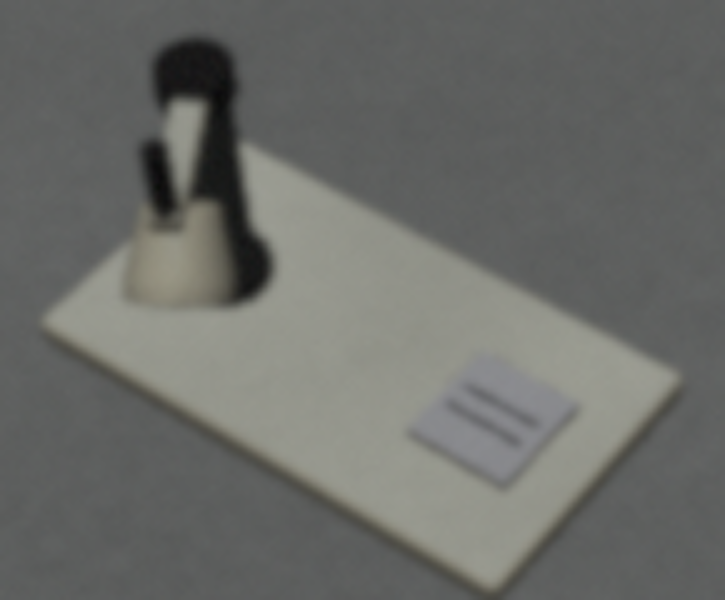

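```bash
cat > h.py <<'E'
from workcell import ctrl
import cv2,numpy as np
from scipy.spatial.transform import Rotation as R
def cal(d,pose=None):
    f=240/np.tan(np.radians(d["vertical_fov"]/2)); return f,d["cx"],d["cy"],(d["pose"] if pose is None else pose)
def ray(d,u,v,pose=None):
    f,cx,cy,P=cal(d,pose); r=P[:3,:3]@np.array([(u-cx)/f,(v-cy)/f,1]); return P[:3,3],r
def plane(d,u,v,z,pose=None):
    o,r=ray(d,u,v,pose); return o+r*(z-o[2])/r[2]
def tri(rays):
    A=0;b=0
    for o,r in rays:
        r=r/np.linalg.norm(r);M=np.eye(3)-np.outer(r,r);A=A+M;b=b+M@o
    return np.linalg.solve(A,b)
def toolT(o):
    T=np.eye(4);T[:3,:3]=R.from_rotvec(o["orientation"]).as_matrix();T[:3,3]=o["ee_pos"];return T
def wrist(name=None):
    o=ctrl.get_obs();d=ctrl.get_image("wrist");P=toolT(o)@d["mount"]
    if name: cv2.imwrite(name,d["frame"][:,:,::-1])
    return o,d,P
E
python3 - <<'E'
from h import *
np.set_printoptions(precision=1,suppress=True)
t=ctrl.get_image("top");s=ctrl.get_image("side")
T=lambda x,y:(215+x/6-.4,195+y/6-.4)
S=lambda x,y:(215+x/5-.4,150+y/5-.4)
c=[plane(t,*T(*p),18) for p in [(65,165),(592,68),(645,352),(112,457)]]
for a in c: print("base",a)
print([np.linalg.norm(c[i]-c[(i+1)%4]) for i in range(4)])
ax=(c[0]-c[1]+c[3]-c[2]);print("stand y dir deg",np.degrees(np.arctan2(ax[1],ax[0])))
ax2=c[1]-c[2]+c[0]-c[3];print("x? deg",np.degrees(np.arctan2(ax2[1],ax2[0])))
pl=[plane(t,*T(*p),24) for p in [(450,182),(560,168),(578,275),(465,295)]]
print("plate",pl,np.mean(pl,0),[np.linalg.norm(pl[i]-pl[(i+1)%4]) for i in range(4)])
sb=[plane(s,*S(*p),18) for p in [(42,322),(245,145),(682,378),(492,590)]]
print("side base",sb);sp=[plane(s,*S(*p),24) for p in [(408,430),(490,355),(578,408),(505,487)]];print("side plate",np.mean(sp,0))
print("knob top",plane(t,*T(260,382),198),plane(s,*S(152,145),198),"side bottom",plane(s,*S(168,212),160))
print("hub",plane(t,*T(142,255),165))
Q=lambda x,y:(385+x/8-.4,250+y/8-.4)
r=[plane(t,*Q(*p),6) for p in [(90,125),(597,113),(605,338),(98,350)]]
print("rest",r,np.mean(r,0),[np.linalg.norm(r[i]-r[(i+1)%4]) for i in range(4)])
for n,p in dict(tipL=(90,182),tipL2=(100,299),join=(690,217),grip1=(355,193),grip2=(372,263)).items(): print(n,plane(t,*Q(*p),47))
for n,(u,v,z) in dict(bottle=(390,195,100),dish=(345,292,10),beaker=(178,266,45)).items(): print(n,plane(t,u,v,z))
E
```

```text
base [662.7 377.   18. ]
base [720.8  96.8  18. ]
base [569.   65.1  18. ]
base [507.5 345.   18. ]
[np.float64(286.1255731285414), np.float64(155.14586685862028), np.float64(286.56543340866693), np.float64(158.51766191420657)]
stand y dir deg 102.05690819141496
x? deg 11.728362439976047
plate [array([656.7, 170.4,  24. ]), array([665.4, 112.3,  24. ]), array([608.5, 101.3,  24. ]), array([596.6, 160.7,  24. ])] [631.8 136.1  24. ] [np.float64(58.8009150160121), np.float64(57.993848222098045), np.float64(60.56084745638036), np.float64(60.908888499943956)]
side base [array([510. , 345.8,  18. ]), array([663.3, 374.8,  18. ]), array([721.5,  97.6,  18. ]), array([567.6,  65.7,  18. ])]
side plate [633.2 137.4  24. ]
knob top [534.8 238.9 198. ] [536.9 247.2 198. ] side bottom [535.7 242.4 160. ]
hub [596.7 302.8 165. ]
rest [array([ 536.8, -170.2,    6. ]), array([ 545.9, -371.1,    6. ]), array([ 457. , -373.3,    6. ]), array([ 447.9, -173.7,    6. ])] [ 496.9 -272.1    6. ] [np.float64(201.08334246419852), np.float64(88.89348320154355), np.float64(199.71514102729483), np.float64(89.00475547127026)]
tipL [ 512.  -164.1   47. ]
tipL2 [ 467.2 -168.1   47. ]
join [ 503.5 -394.1   47. ]
grip1 [ 510.  -265.8   47. ]
grip2 [ 483.2 -272.3   47. ]
bottle [ 742.3 -137.3  100. ]
dish [448.5  -9.8  10. ]
beaker [517.3 512.1  45. ]
```

```bash
cat >> h.py <<'E'
def inc(pos,head):
    """increments for TCP world pos, tool y heading deg"""
    o=ctrl.get_obs();T=toolT(o);d=T[:3,:3].T@(np.array(pos)-T[:3,3])
    h=np.degrees(np.arctan2(T[1,1],T[0,1]))
    y=(h-head+180)%360-180
    print("t %.2f"%o["t"],"tcp",np.round(o["ee_pos"],1),"head %.2f"%h,"tilt",np.round(T[:3,2],3),"w %.2f"%o["width"],"-> inc",np.round(d,1),"yaw %.1f"%y)
E
python3 -c "
from h import *
inc([535,240.5,225],-44.5)"
```

```text
t 0.25 tcp [232.7 579.8 222.3] head 68.13 tilt [-0.    -0.001 -1.   ] w 87.90 -> inc [-406.9 -202.2   -2.6] yaw 112.6
```

Emit:
{"name": "move_arm", "arguments": {
  "increments": [0, -407, -202, -3, 113, 0, -407, -202, -3, 113, 0, -407, -202, -3, 113, 0, -407, -202, -3, 113, 0, -407, -202, -3, 113, 0, -407, -202, -3, 113, 0, -407, -202, -3, 113, 0, -407, -202, -3, 113, 0, -407, -202, -3, 113, 0, -407, -202, -3, 113, 0, -407, -202, -3, 113, 0, -407, -202, -3, 113]
}}

```text
t: 1.75
ee_pos: [535.1, 240.6, 225.4]
orientation: [2.9, 1.206, -0.001]
ft_force: [0.4, 0.0, 0.1]
width: 87.8
```

Emit:
{"name": "move_arm", "arguments": {
  "increments": [0, 0, 0, 0, 0, 0, 0, 0, 0, 0]
}}

```text
t: 2.0
ee_pos: [535.1, 240.6, 225.3]
orientation: [2.899, 1.208, -0.001]
ft_force: [0.2, -0.1, 0.8]
width: 88.3
```

```bash
python3 -c "
from h import *
o,d,P=wrist('pics/w1.png')
inc([535,240.5,225],-44.5)"
```

```text
t 2.05 tcp [535.1 240.6 225.3] head -44.77 tilt [-0.    -0.001 -1.   ] w 87.75 -> inc [-0.1  0.   0.3] yaw -0.3
```

View pics/w1.png

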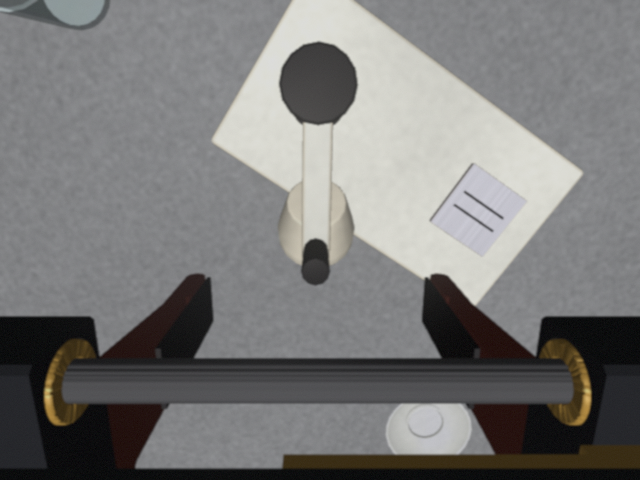

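The wrist view shows the knob top at about (315,271), the hub at (318,83) and the plate centre near (478,208). I'll measure from this view.

Run:
```python
from h import *
np.set_printoptions(precision=1,suppress=True)
o,d,P=wrist()
f=d["frame"]
g=cv2.cvtColor(f,cv2.COLOR_RGB2GRAY)
# dark lines on plate
roi=np.zeros_like(g);cv2.fillPoly(roi,[np.array([(474,172),(518,200),(482,248),(440,216)])],255)
m=((g<110)&(roi>0)).astype(np.uint8)
n,l,st,ce=cv2.connectedComponentsWithStats(m)
mids=[]
for i in range(1,n):
    if st[i,4]>25:
        yx=np.argwhere(l==i)[:,::-1].astype(np.float32)
        (c,s,a)=cv2.minAreaRect(yx);b=cv2.boxPoints((c,s,a))
        # ends
        v=cv2.fitLine(yx,cv2.DIST_L2,0,.01,.01).ravel();pr=(yx-v[2:])@v[:2]
        e=[v[2:]+v[:2]*pr.min(),v[2:]+v[:2]*pr.max()]
        w=[plane(d,*q,24,P) for q in e]; dd=w[0]-w[1]
        print("line",st[i,4],c,w,np.linalg.norm(dd),"dir",np.degrees(np.arctan2(dd[1],dd[0])));mids.append((w[0]+w[1])/2)
print("mid",np.mean(mids,0),"sep",np.linalg.norm(mids[0]-mids[1]))
print("hub",plane(d,318,83,165,P),"knob",plane(d,315,271,198,P))
c=[plane(d,*p,18,P) for p in[(213,140),(583,173),(475,304)]];print("base",c)
for a,b in((0,2),(2,1)): v=c[b]-c[a];print(np.linalg.norm(v),np.degrees(np.arctan2(v[1],v[0])))
```

```text
line 57 (483.0235290527344, 204.4664306640625) [array([637.3, 157.9,  24. ]), array([645.6, 118.2,  24. ])] 40.61000742705305 dir 101.82219862405779
line 51 (473.01806640625, 217.47401428222656) [array([623.6, 155.2,  24. ]), array([631.9, 115.1,  24. ])] 40.93395818481054 dir 101.70912595898636
mid [634.6 136.6  24. ] sep 13.996145476582987
hub [599.8 303.  165. ] knob [537.1 241.9 198. ]
base [array([513.1, 342.8,  18. ]), array([722.3,  95.8,  18. ]), array([576.2,  65.8,  18. ])]
284.0370797137151 -77.16367544917358
149.13547096655867 11.603914216906201
```

Emit:
{"name": "move_arm", "arguments": {
  "increments": [0, 1, 0.5, 20, 0, 0, 1, 0.5, 40, 0, 0, 1, 0.5, 57, 0, 100, 1, 0.5, 57, 0, 208, 1, 0.5, 57, 0, 208, 1, 0.5, 57, 0, 208, 1, 0.5, 57, 0, 208, 1, 0.5, 57, 0, 208, 1, 0.5, 57, 0]
}}

```text
t: 3.22
ee_pos: [536.2, 241.0, 168.5]
orientation: [2.9, 1.208, -0.001]
ft_force: [0.1, -0.3, -0.0]
width: 31.5
```

```bash
python3 -c "
from h import *
o,d,P=wrist('pics/w2.png');print(o['ft_force'])
m=np.array([633.5,136.7]);th=101.8
pv=m+170*np.array([np.cos(np.radians(th)),np.sin(np.radians(th))])
for k in range(1,9):
    a=225+(281.8-225)*k/8
    p=pv+88*np.array([np.cos(np.radians(a)),np.sin(np.radians(a))]);print(a);inc([*p,168.3],a-270)
"
```

```text
[ 0.12458695 -0.30410572 -0.01969279]
232.1
t 3.27 tcp [536.2 241.  168.4] head -44.79 tilt [-0.    -0.001 -1.   ] w 27.39 -> inc [ 0.8 11.2  0.1] yaw -6.9
239.2
t 3.27 tcp [536.2 241.  168.4] head -44.79 tilt [-0.    -0.001 -1.   ] w 27.39 -> inc [ 2.8 21.9  0.1] yaw -14.0
246.3
t 3.27 tcp [536.2 241.  168.4] head -44.79 tilt [-0.    -0.001 -1.   ] w 27.39 -> inc [ 6.1 32.3  0.1] yaw -21.1
253.4
t 3.27 tcp [536.2 241.  168.4] head -44.79 tilt [-0.    -0.001 -1.   ] w 27.39 -> inc [10.6 42.2  0.1] yaw -28.2
260.5
t 3.27 tcp [536.2 241.  168.4] head -44.79 tilt [-0.    -0.001 -1.   ] w 27.39 -> inc [16.4 51.5  0.1] yaw -35.3
267.6
t 3.27 tcp [536.2 241.  168.4] head -44.79 tilt [-0.    -0.001 -1.   ] w 27.39 -> inc [23.2 60.   0.1] yaw -42.4
274.7
t 3.27 tcp [536.2 241.  168.4] head -44.79 tilt [-0.    -0.001 -1.   ] w 27.39 -> inc [31.  67.5  0.1] yaw -49.5
281.8
t 3.27 tcp [536.2 241.  168.4] head -44.79 tilt [-0.    -0.001 -1.   ] w 27.39 -> inc [39.7 74.1  0.1] yaw -56.6
```

View pics/w2.png

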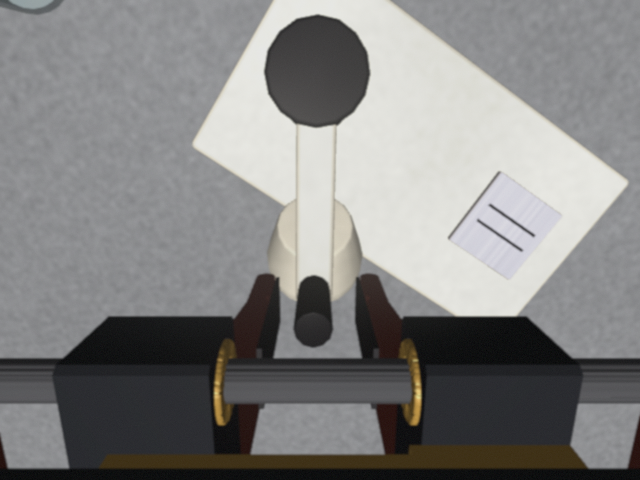

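Emit:
{"name": "move_arm", "arguments": {
  "increments": [208, 0, 0, 0, 0, 208, 0, 0, 0, 0, 208, 0, 0, 0, 0, 208, 0.8, 11.2, 0, -7, 208, 2.8, 21.9, 0, -14, 208, 6.1, 32.3, 0, -21, 208, 10.6, 42.2, 0, -28, 208, 16.4, 51.5, 0, -35, 208, 23.2, 60, 0, -42, 208, 31, 67.5, 0, -49.5, 208, 39.7, 74.1, 0, -56.6, 208, 39.7, 74.1, 0, -56.6]
}}

```text
t: 4.78
ee_pos: [617.1, 216.8, 168.2]
orientation: [1.982, 2.437, -0.001]
ft_force: [-0.0, 0.1, 0.5]
width: 16.0
```

Emit:
{"name": "move_arm", "arguments": {
  "increments": [208, 0, 0, 0, 0, 255, 0, 0, 0, 0, 255, 0, 0, 0, 0, 255, 0, 0, 0, 0]
}}

```text
t: 5.28
ee_pos: [616.9, 216.7, 168.1]
orientation: [1.983, 2.437, -0.002]
ft_force: [-1.1, -0.9, -0.5]
width: 13.4
```

```bash
python3 -c "
from h import *
o,d,P=wrist('pics/w3.png');print(o['ft_force'])
inc([616.7,217,168.3],11.8)
t=ctrl.get_image('top');cv2.imwrite('pics/t3.png',cv2.resize(t['frame'][180:280,200:340,::-1],None,fx=5,fy=5,interpolation=2))
"
```

```text
[-1.09383634 -0.85586686 -0.49516887]
t 5.33 tcp [616.9 216.7 168.1] head 11.73 tilt [-0.001 -0.001 -1.   ] w 13.24 -> inc [ 0.4 -0.1 -0.2] yaw -0.1
```

View pics/w3.png

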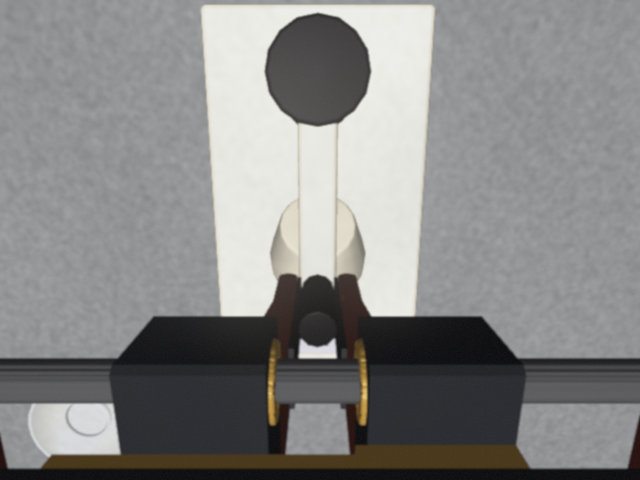

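The knob is gripped. The arm, hub (318,70) and knob (317,328) line up with the middle of the base. I'll measure the angle precisely.

Run:
```python
from h import *
np.set_printoptions(precision=2,suppress=True)
o,d,P=wrist()
g=cv2.cvtColor(d["frame"],cv2.COLOR_RGB2GRAY).astype(float)
def edge(rows,lo,hi,sgn,z):
    pts=[]
    for r in rows:
        dg=np.gradient(cv2.GaussianBlur(g[r-1:r+2],(5,1),0)[1])[lo:hi]*sgn
        i=int(np.argmax(dg)); pts.append(plane(d,lo+i,r,z,P)[:2])
    pts=np.array(pts);v=cv2.fitLine(pts.astype(np.float32),cv2.DIST_HUBER,0,.01,.01).ravel()
    return np.degrees(np.arctan2(v[1],v[0]))%180,pts.mean(0)
R1=range(20,200,4)
print("base L",edge(R1,190,235,1,18)," R",edge(R1,400,445,-1,18))
R2=range(135,260,4)
print("arm L",edge(R2,290,306,1,158)," R",edge(R2,330,345,-1,158))
m=((g<75)*255).astype(np.uint8);m[130:]=0
n,l,s,c=cv2.connectedComponentsWithStats(m);i=1+np.argmax(s[1:,4]);print(c[i],s[i],"hub",plane(d,*c[i],165,P))
```

```text
base L (np.float32(101.857956), array([524.58, 277.95]))  R (np.float32(101.75112), array([678.31, 310.01]))
arm L (np.float32(101.17096), array([602.52, 253.91]))  R (np.float32(102.37398), array([616.18, 256.76]))
[328.18  52.38] [ 266   14  104  111 4196] hub [602.15 309.71 165.  ]
```

Emit:
{"name": "move_arm", "arguments": {
  "increments": [180, 0, 0, 0, 0, 180, 0, 0, 0, 0, 180, 0, 0, 0, 0, 180, 0, 0, -20, 0, 180, 0, 0, -40, 0, 180, 0, 0, -62, 0, 0, 0, 0, -62, 0, 0, 0, 0, -62, 0]
}}

```text
t: 6.42
ee_pos: [616.8, 216.7, 230.3]
orientation: [1.982, 2.437, -0.002]
ft_force: [-1.0, 0.2, -0.4]
width: 42.2
```

Run:
```python
from h import *
inc([496.5,-269,228],3.1)
o,d,P=wrist('pics/w4.png')
```

```text
t 6.42 tcp [616.8 216.7 230.3] head 11.74 tilt [-0.    -0.001 -1.   ] w 42.20 -> inc [-451.1 -216.6    2.9] yaw 8.6
```

View pics/w4.png

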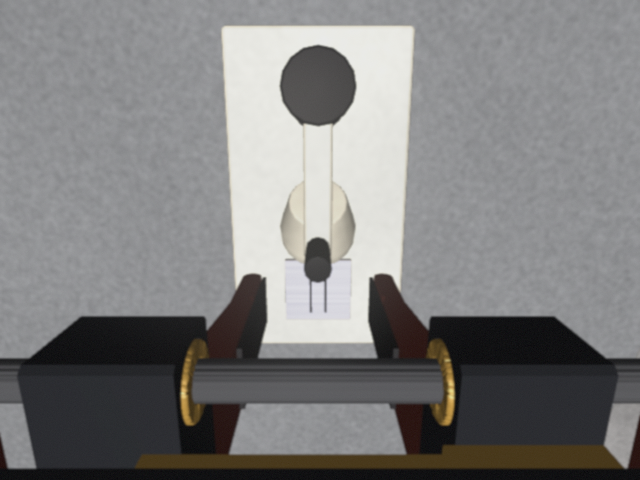

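The lamp stayed put, with hub (318,85), knob (318,270) and line midpoint (318,297) in one column. Now I'll go to the forceps.

Emit:
{"name": "move_arm", "arguments": {
  "increments": [0, -451, -217, 3, 9, 0, -451, -217, 3, 9, 0, -451, -217, 3, 9, 0, -451, -217, 3, 9, 0, -451, -217, 3, 9, 0, -451, -217, 3, 9, 0, -451, -217, 3, 9, 0, -451, -217, 3, 9, 0, -451, -217, 3, 9, 0, -451, -217, 3, 9, 0, -451, -217, 3, 9]
}}

```text
t: 7.85
ee_pos: [496.0, -267.7, 227.2]
orientation: [-2.165, -2.275, 0.003]
ft_force: [-0.2, 0.1, 0.7]
width: 87.9
```

Run:
```python
from h import *
inc([496.5,-269,228],3.1)
o,d,P=wrist('pics/w5.png')
```

```text
t 7.85 tcp [ 496.  -267.7  227.2] head 2.83 tilt [-0.002 -0.001 -1.   ] w 87.89 -> inc [-1.3  0.4 -0.8] yaw -0.3
```

View pics/w5.png

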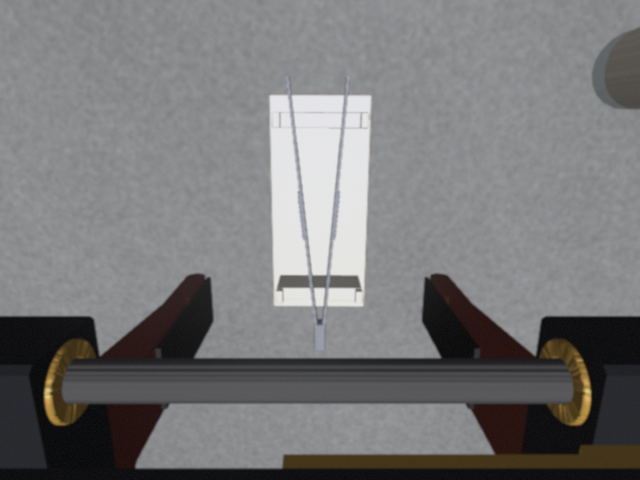

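The forceps show tips at (289,78) and (347,78), ribs at rows 192–238 and a joint at (320,322). I'll project them.

Run:
```python
from h import *
np.set_printoptions(precision=1,suppress=True)
o,d,P=wrist()
im=d["frame"];cv2.imwrite('pics/w5c.png',cv2.resize(im[60:360,240:400,::-1],None,fx=2,fy=2,interpolation=2)[:600])
ta=plane(d,289,78,51,P);tb=plane(d,347,78,51,P);tc=(ta+tb)/2
j=plane(d,319.5,322,54,P);je=plane(d,320,350,54,P)
ga=plane(d,301,215,54,P);gb=plane(d,335.5,215,54,P);gc=(ga+gb)/2
print("tips",ta,tb,np.linalg.norm(ta-tb),"c",tc,"grip",ga,gb,np.linalg.norm(ga-gb),gc,"joint",j,je)
v=tc-je;print("len",np.linalg.norm(v),"dir",np.degrees(np.arctan2(v[1],v[0])),"grip->tip",np.linalg.norm((tc-gc)[:2]))
v=gc-je;print(np.degrees(np.arctan2(v[1],v[0])))
c=[plane(d,*p,6,P) for p in[(270,96),(371,96),(364,306),(274,305)]]
print("rest",np.mean(c,0),[np.linalg.norm(c[i]-c[(i+1)%4]) for i in range(4)])
v=c[0]+c[1]-c[2]-c[3];print(np.degrees(np.arctan2(v[1],v[0])))
```

```text
tips [ 470.3 -166.    51. ] [ 514.2 -163.8   51. ] 43.96326393501619 c [ 492.3 -164.9   51. ] grip [ 483.8 -270.9   54. ] [ 511.9 -269.5   54. ] 28.156509388517915 [ 497.8 -270.2   54. ] joint [ 503.8 -365.7   54. ] [ 505.7 -392.9   54. ]
len 228.42338127055373 dir 93.37333165005492 grip->tip 105.4112392053774
93.66273755623574
rest [ 499.4 -273.4    6. ] [np.float64(87.66606321836025), np.float64(197.4661513429095), np.float64(89.06549421651093), np.float64(196.429721624415)]
92.58740535807328
```

View pics/w5c.png

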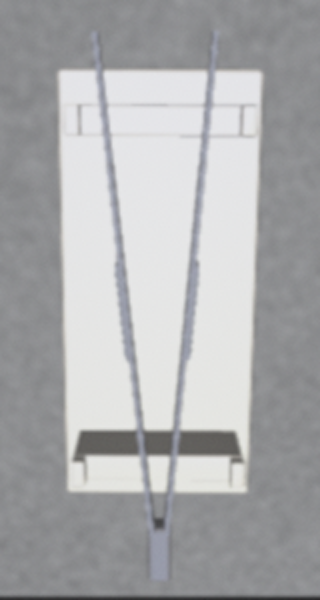

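Run:
```python
from h import *
inc([497.4,-271.5,28],3.4)
```

```text
t 7.95 tcp [ 496.2 -267.7  227.5] head 2.86 tilt [-0.002 -0.001 -1.   ] w 87.82 -> inc [ -3.6   1.3 199.5] yaw -0.5
```

Emit:
{"name": "move_arm", "arguments": {
  "increments": [0, -3.6, 1.3, 40, -0.5, 0, -3.6, 1.3, 80, -0.5, 0, -3.6, 1.3, 120, -0.5, 0, -3.6, 1.3, 150, -0.5, 0, -3.6, 1.3, 175, -0.5, 0, -3.6, 1.3, 190, -0.5, 0, -3.6, 1.3, 199, -0.5, 0, -3.6, 1.3, 199.5, -0.5, 0, -3.6, 1.3, 199.5, -0.5]
}}

```text
t: 9.07
ee_pos: [497.9, -271.7, 28.7]
orientation: [2.155, 2.285, -0.003]
ft_force: [0.1, 0.1, 0.5]
width: 87.7
```

Run:
```python
from h import *
inc([497.4,-271.5,28],3.4)
o,d,P=wrist('pics/w6.png')
```

```text
t 9.07 tcp [ 497.9 -271.7   28.7] head 3.37 tilt [-0.    -0.002 -1.   ] w 87.73 -> inc [ 0.2 -0.5  0.7] yaw -0.0
```

View pics/w6.png

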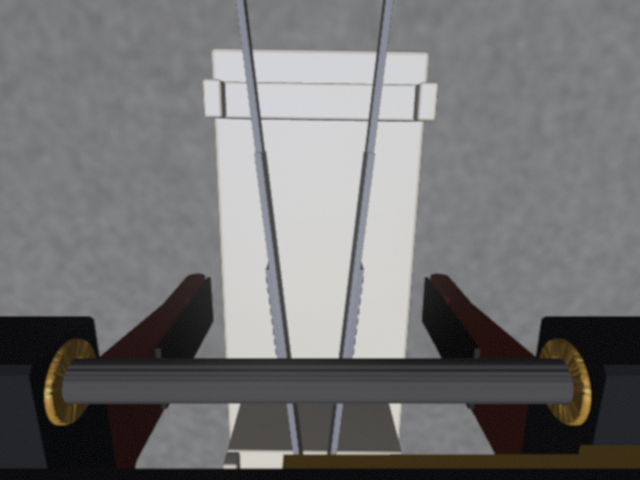

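Run:
```python
from h import *
np.set_printoptions(precision=1,suppress=True)
o,d,P=wrist();Ti=np.linalg.inv(toolT(o))
for p in[(269,265),(360,265),(280,340),(350,340),(262,152),(370,152),(244,20),(385,20)]:
    print(p,(Ti@np.r_[plane(d,*p,54,P),1])[:3])
```

```text
(269, 265) [ 22.3 -15.8 -25.3]
(360, 265) [ 22.3  15.5 -25.3]
(280, 340) [ -6.3 -12.6 -25.2]
(350, 340) [ -6.3  12.6 -25.3]
(262, 152) [ 60.3 -16.9 -25.4]
(370, 152) [ 60.4  17.6 -25.4]
(244, 20) [ 98.7 -20.9 -25.4]
(385, 20) [ 98.7  20.8 -25.5]
```

Emit:
{"name": "move_arm", "arguments": {
  "increments": [120, 0, 0, 0, 0, 170, 0, 0, 0, 0, 170, 0, 0, 0, 0, 170, 0, 0, 0, 0, 170, 0, 0, 0, 0, 185, 0, 0, 0, 0, 197, 0, 0, 0, 0, 197, 0, 0, 0, 0, 197, 0, 0, 0, 0]
}}

```text
t: 10.3
ee_pos: [497.9, -271.8, 28.7]
orientation: [2.155, 2.285, -0.003]
ft_force: [0.3, 1.0, -0.9]
width: 20.3
```

Run:
```python
from h import *
o,d,P=wrist('pics/w7.png');print(o['width'],o['ft_force'],o['ee_pos'])
```

```text
20.33329799588087 [ 0.32418532  0.95521831 -0.85343937] [ 497.85469053 -271.80856849   28.73463642]
```

View pics/w7.png

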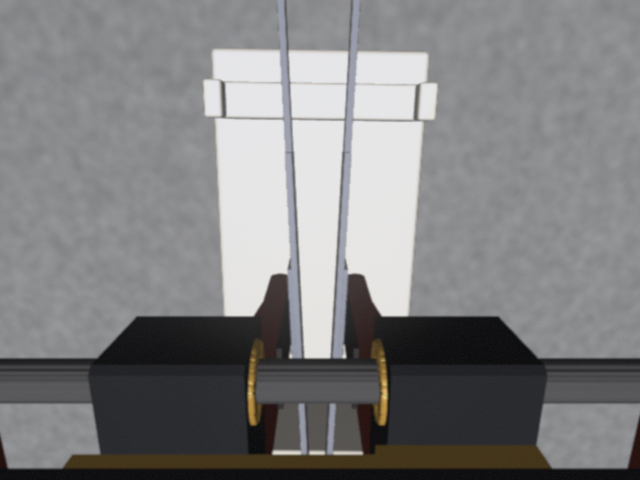

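Emit:
{"name": "move_arm", "arguments": {
  "increments": [197, 0, 0, -5, 0, 197, 0, 0, -12, 0, 197, 0, 0, -25, 0, 197, 0, 0, -40, 0, 197, 0, 0, -60, 0, 197, 0, 0, -80, 0, 197, 0, 0, -100, 0, 197, 0, 0, -120, 0, 197, 0, 0, -135, 0, 197, 0, 0, -135, 0]
}}

```text
t: 11.6
ee_pos: [498.6, -272.0, 165.3]
orientation: [2.153, 2.283, -0.001]
ft_force: [0.5, -0.3, -0.2]
width: 20.1
```

Run:
```python
from h import *
np.set_printoptions(precision=1,suppress=True)
o,d,P=wrist('pics/w8.png');print(o['width'],o['ft_force'],o['moment'])
t=ctrl.get_image('top');s=ctrl.get_image('side')
print("cap",tri([ray(t,392.5,187),ray(s,443,240)]))
th=np.radians(101.8);yd=np.array([np.cos(th),np.sin(th)]);m=np.array([634,136.8])
p=m-160*yd;inc([*p,165],11.8)
cv2.imwrite('pics/s8.png',cv2.resize(s['frame'][300:470,300:500,::-1],None,fx=3.5,fy=3.5,interpolation=2))
```

```text
20.080456442599253 [ 0.5 -0.3 -0.2] [-0.1  0.  -0. ]
cap [ 755.5 -138.2  148.6]
t 11.75 tcp [ 497.5 -271.3  163.1] head 3.36 tilt [-0. -0. -1.] w 19.95 -> inc [241.1 183.7  -2.4] yaw -8.4
```

View pics/w8.png

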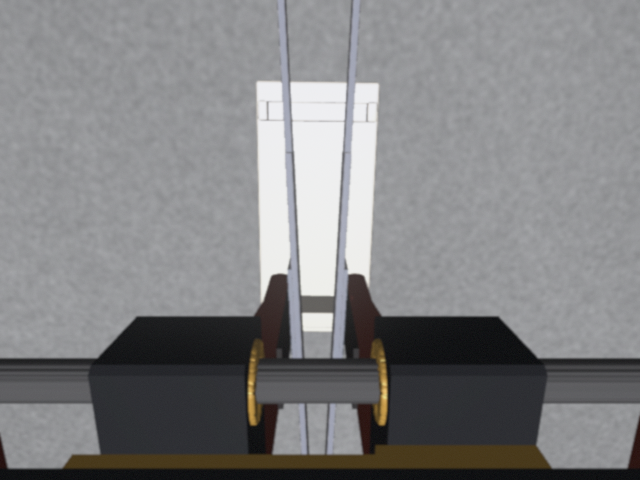

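View pics/s8.png

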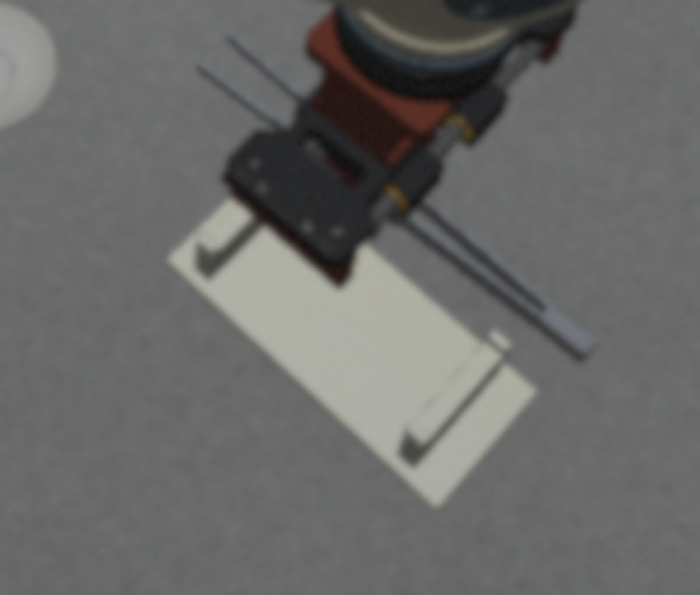

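The forceps are lifted without slipping, and the arms sit at the same wrist pixels as on the rest. Next I'll move to above the pre-approach point.

Emit:
{"name": "move_arm", "arguments": {
  "increments": [197, 30, 23, -2, -2, 197, 70, 53, -2, -4, 197, 110, 84, -2, -6, 197, 150, 114, -2, -8, 197, 190, 145, -2, -8.4, 197, 220, 168, -2, -8.4, 197, 235, 179, -2, -8.4, 197, 241, 183.7, -2, -8.4, 197, 241, 183.7, -2, -8.4, 197, 241, 183.7, -2, -8.4]
}}

```text
t: 13.0
ee_pos: [666.1, -21.1, 164.6]
orientation: [-1.983, -2.436, 0.004]
ft_force: [0.3, -0.1, -0.1]
width: 20.1
```

Run:
```python
from h import *
th=np.radians(101.8);yd=np.array([np.cos(th),np.sin(th)]);m=np.array([634,136.8])
p=m-160*yd;inc([*p,165],11.8)
o,d,P=wrist('pics/w9.png')
```

```text
t 13.00 tcp [666.1 -21.1 164.6] head 11.69 tilt [-0.002 -0.002 -1.   ] w 20.07 -> inc [ 1.1  0.8 -0.4] yaw -0.1
```

View pics/w9.png

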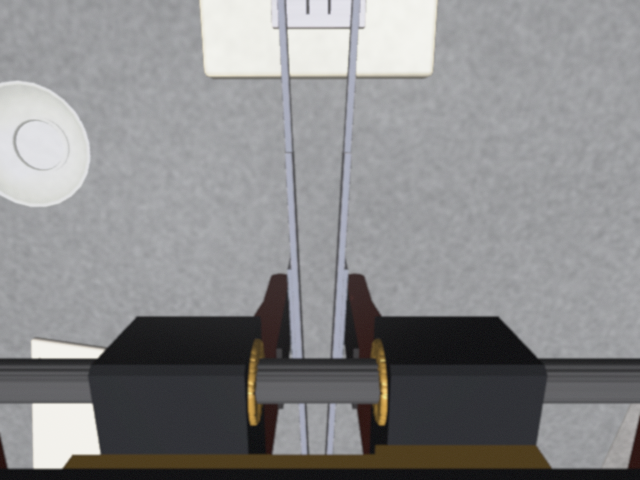

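Base front corners are at (206,75) and (432,75), the lines at columns 307 and 329.5, and the forceps arms are centred near column 319. I'll quantify both in the tool frame.

```bash
cat >> h.py <<'E'
def arms(d,P,Ti,rows=range(4,140,4),z=None):
    """arm side edges -> tool frame y vs x; returns fits for 4 edges (top edges at tool z=-25.7)"""
    g=cv2.cvtColor(d["frame"],cv2.COLOR_RGB2GRAY).astype(np.float32)
    return g
def toTool(d,u,v,zt,mount):
    f=240/np.tan(np.radians(d["vertical_fov"]/2));r=mount[:3,:3]@np.array([(u-d["cx"])/f,(v-d["cy"])/f,1]);o=mount[:3,3]
    return o+r*(zt-o[2])/r[2]
E
python3 - <<'E'
from h import *
np.set_printoptions(precision=2,suppress=True)
o,d,P=wrist();Ti=np.linalg.inv(toolT(o))
cv2.imwrite('pics/w9c.png',cv2.resize(d["frame"][0:100,250:390,::-1],None,fx=5,fy=5,interpolation=2))
tl=lambda u,v,z:(Ti@np.r_[plane(d,u,v,z,P),1])[:3]
print("base corners",tl(206,75,18),tl(432,75,18))
print("lines",tl(307,5,24),tl(329.5,5,24), "line ends",tl(307,13,24))
g=cv2.cvtColor(d["frame"],cv2.COLOR_RGB2GRAY)
for r in(2,40,90,140,200,250): print(r,g[r,272:302].tolist(),g[r,335:365].tolist())
E
```

```text
base corners [101.7  -76.06 146.67] [101.8   79.92 146.37]
lines [143.82  -5.97 140.49] [143.83   8.66 140.46] line ends [139.11  -5.99 140.5 ]
2 [223, 223, 225, 222, 207, 184, 174, 175, 176, 176, 174, 164, 140, 134, 178, 217, 225, 226, 225, 225, 225, 226, 225, 225, 226, 225, 226, 225, 225, 226] [228, 227, 228, 227, 227, 228, 228, 229, 228, 228, 228, 228, 227, 228, 226, 211, 171, 143, 158, 173, 177, 176, 177, 175, 180, 200, 223, 229, 229, 225]
40 [237, 237, 239, 239, 239, 236, 224, 195, 176, 176, 176, 177, 175, 166, 143, 147, 199, 232, 238, 238, 238, 238, 238, 238, 237, 237, 237, 238, 238, 238] [238, 239, 240, 239, 239, 240, 240, 240, 240, 240, 240, 240, 237, 221, 166, 141, 163, 176, 179, 178, 175, 176, 187, 218, 236, 240, 240, 240, 240, 240]
90 [158, 158, 157, 159, 159, 161, 161, 162, 160, 160, 164, 171, 177, 176, 176, 170, 151, 121, 122, 149, 159, 161, 161, 162, 163, 163, 163, 162, 162, 164] [167, 166, 167, 167, 164, 167, 164, 164, 161, 159, 145, 124, 132, 160, 175, 177, 176, 175, 168, 156, 150, 155, 158, 159, 160, 160, 164, 165, 167, 168]
140 [159, 160, 160, 158, 157, 155, 155, 15
[... 172 characters left out ...]
, 174, 175, 173, 168, 157, 149, 152, 156, 157, 159, 160, 159, 161, 162, 162, 159, 162, 160]
200 [162, 160, 160, 161, 160, 160, 161, 160, 159, 157, 158, 159, 160, 161, 157, 158, 169, 175, 177, 176, 171, 153, 115, 94, 119, 151, 162, 163, 165, 164] [156, 156, 157, 147, 125, 104, 126, 160, 175, 179, 177, 175, 169, 159, 154, 155, 159, 159, 161, 158, 157, 155, 153, 153, 153, 155, 155, 155, 153, 155]
250 [163, 165, 164, 162, 161, 160, 160, 159, 163, 164, 163, 163, 161, 158, 157, 157, 156, 157, 163, 172, 176, 177, 174, 163, 133, 95, 96, 125, 150, 155] [147, 123, 103, 122, 156, 173, 177, 176, 176, 171, 164, 156, 156, 156, 155, 154, 153, 155, 155, 155, 156, 157, 157, 156, 155, 153, 153, 154, 154, 154]
```

View pics/w9c.png

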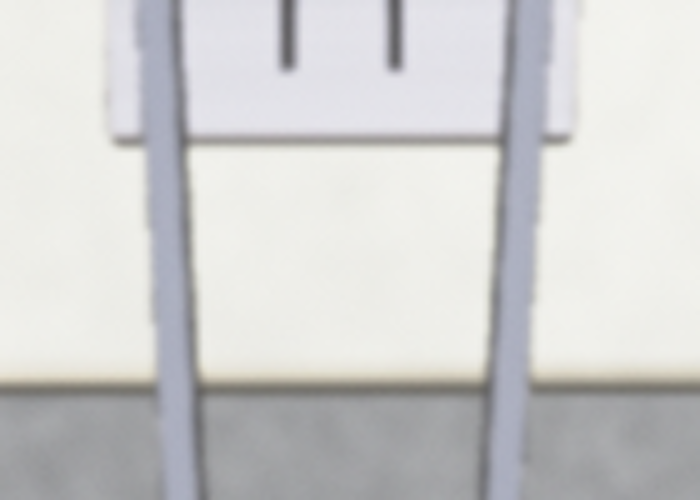

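Emit:
{"name": "move_arm", "arguments": {
  "increments": [197, 0, 1.8, 15, 0, 197, 0, 1.8, 35, 0, 197, 0, 1.8, 55, 0, 197, 0, 1.8, 75, 0, 197, 0, 1.8, 95, 0, 197, 0, 1.8, 112, 0, 197, 0, 1.8, 126, 0, 197, 0, 1.8, 135, 0, 197, 0, 1.8, 139, 0, 197, 0, 1.8, 139, 0, 197, 0, 1.8, 139, 0]
}}

```text
t: 14.48
ee_pos: [668.3, -20.8, 26.3]
orientation: [1.983, 2.436, -0.002]
ft_force: [-0.3, 0.2, -0.8]
width: 20.2
```

Run:
```python
from h import *
np.set_printoptions(precision=2,suppress=True)
for i in range(3):
    o,d,P=wrist('pics/w10.png');print(o['ee_pos'],o['width'],o['ft_force'])
inc([666,-20,25.7],11.8)
```

```text
[668.31 -20.84  26.33] 20.235720565349 [-0.31  0.16 -0.81]
[668.3  -20.83  26.36] 20.388948043864378 [ 0.88 -0.01 -0.61]
[668.26 -20.85  26.32] 20.02568462694551 [ 1.08 -0.45 -0.87]
t 14.62 tcp [668.2 -20.8  26.2] head 11.69 tilt [-0. -0. -1.] w 20.06 -> inc [ 1.2 -2.   0.5] yaw -0.1
```

View pics/w10.png

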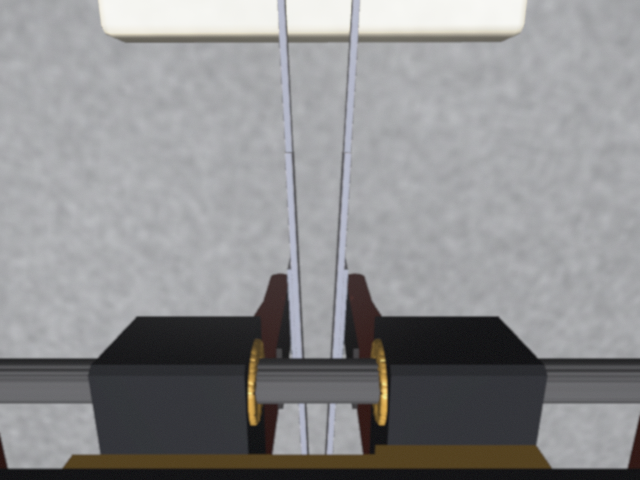

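Base edges sit at about columns 100 and 526 (middle 313), while the forceps middle is at 318, so I'm about 2 mm to the right. I'll shift back by 1.8 and advance in line.

Emit:
{"name": "move_arm", "arguments": {
  "increments": [197, 0, -1.8, 0.3, 0, 197, 0, -1.8, 0.3, 0, 197, 6, -1.8, 0.3, 0, 197, 14, -1.8, 0.3, 0, 197, 22, -1.8, 0.3, 0, 197, 30, -1.8, 0.3, 0, 197, 38, -1.8, 0.3, 0, 197, 45, -1.8, 0.3, 0, 197, 49, -1.8, 0.3, 0, 197, 49, -1.8, 0.3, 0, 197, 49, -1.8, 0.3, 0]
}}

```text
t: 16.0
ee_pos: [656.6, 26.6, 25.9]
orientation: [1.983, 2.436, -0.002]
ft_force: [0.6, -0.0, -0.3]
width: 20.1
```

Run:
```python
from h import *
np.set_printoptions(precision=2,suppress=True)
o,d,P=wrist('pics/w11.png');print(o['ee_pos'],o['width'],o['ft_force'])
cv2.imwrite('pics/w11c.png',cv2.resize(d["frame"][0:110,250:390,::-1],None,fx=5,fy=5,interpolation=2))
inc([666,-20,25.7],11.8)
s=ctrl.get_image('side');cv2.imwrite('pics/s11.png',cv2.resize(s['frame'][150:320,220:420,::-1],None,fx=3.5,fy=3.5,interpolation=2))
```

```text
[656.57  26.63  25.9 ] 20.11906551845838 [ 0.63 -0.01 -0.25]
t 16.05 tcp [656.6  26.5  25.9] head 11.67 tilt [-0. -0. -1.] w 20.04 -> inc [-47.5  -0.2   0.3] yaw -0.1
```

View pics/w11.png

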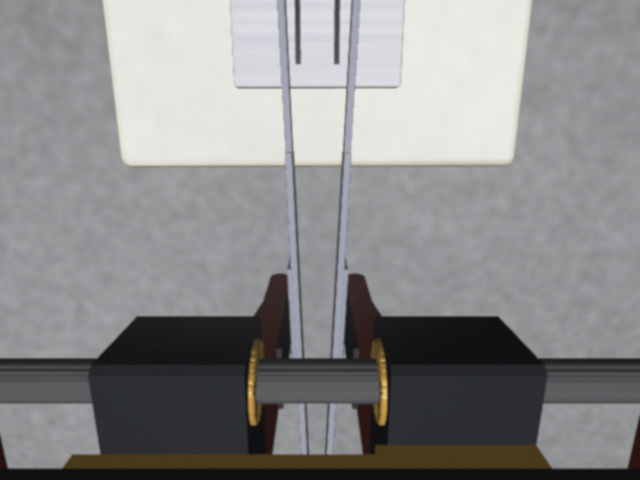

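View pics/w11c.png

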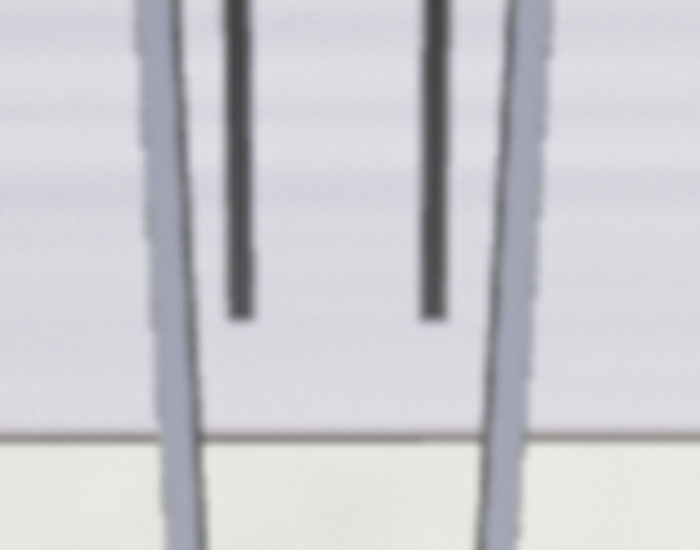

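View pics/s11.png

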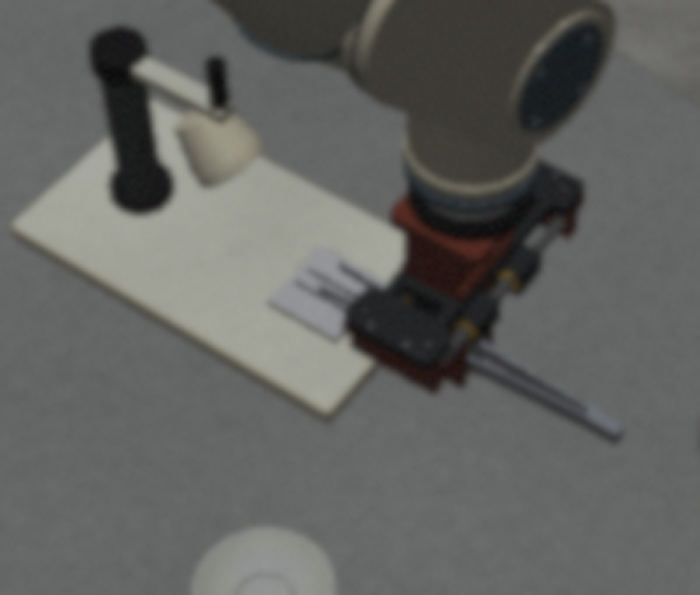

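Run:
```python
from h import *
np.set_printoptions(precision=2,suppress=True)
o,d,P=wrist();Ti=np.linalg.inv(toolT(o))
tl=lambda u,v,z:(Ti@np.r_[plane(d,u,v,z,P),1])[:3]
print("line ends",tl(297.9,63.6,24),tl(336.3,63.6,24),"plate edge",tl(318,86.6,24),"base edge",tl(318,163,18),"feature",tl(289,152,54),"ribs",tl(290,264,54))
w6=cv2.imread('pics/w6.png');w11=d["frame"][:,:,::-1]
g=cv2.cvtColor(w6,cv2.COLOR_BGR2GRAY);h=cv2.cvtColor(np.ascontiguousarray(w11),cv2.COLOR_BGR2GRAY)
for r in(10,25): print(r,'w6',g[r,236:256].tolist(),g[r,376:396].tolist())
for r in(10,25): print(r,'w11',h[r,272:292].tolist(),h[r,344:364].tolist())
s=ctrl.get_image('side');t=ctrl.get_image('top')
cv2.imwrite('pics/s12.png',cv2.resize(s['frame'][215:255,290:340,::-1],None,fx=14,fy=14,interpolation=2))
```

```text
line ends [90.13 -6.47  1.77] [90.14  7.49  1.76] plate edge [82.23  0.85  1.78] base edge [53.87  0.9   7.82] feature [ 60.42  -8.29 -28.19] ribs [ 23.49  -8.57 -28.13]
10 w6 [124, 126, 134, 138, 139, 139, 138, 126, 102, 66, 61, 85, 111, 122, 124, 123, 125, 124, 124, 124] [123, 124, 126, 125, 120, 103, 75, 71, 98, 126, 137, 139, 138, 137, 132, 127, 122, 127, 129, 128]
25 w6 [117, 118, 121, 128, 134, 138, 139, 139, 137, 124, 100, 67, 63, 90, 117, 124, 125, 125, 123, 123] [121, 119, 119, 104, 80, 72, 98, 125, 137, 139, 139, 137, 134, 128, 122, 122, 124, 122, 123, 124]
10 w11 [218, 217, 217, 215, 201, 181, 163, 162, 165, 164, 163, 155, 133, 119, 157, 203, 218, 219, 219, 219] [219, 219, 218, 219, 220, 211, 181, 134, 126, 151, 164, 166, 165, 163, 160, 165, 188, 212, 218, 220]
25 w11 [220, 219, 219, 220, 215, 200, 175, 162, 163, 165, 163, 163, 150, 127, 125, 169, 207, 219, 219, 219] [219, 219, 221, 218, 213, 185, 137, 123, 148, 162, 165, 164, 164, 160, 166, 189, 213, 221, 220, 221]
```

View pics/s12.png

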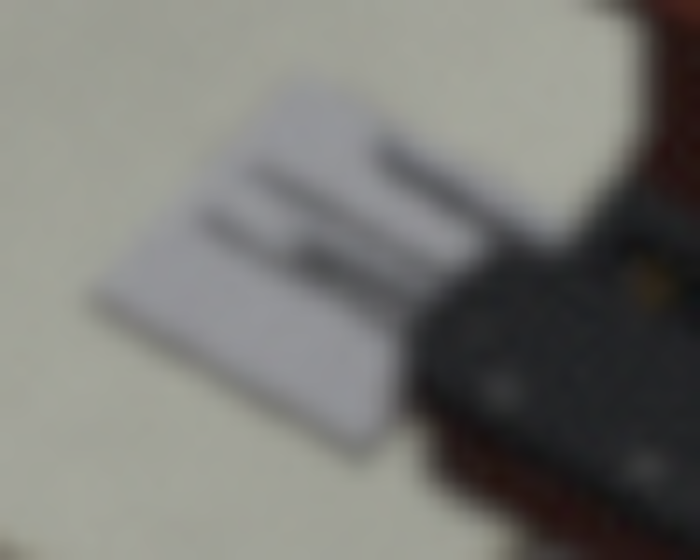

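Run:
```python
from h import *
np.set_printoptions(precision=4,suppress=True)
o,d,P=wrist();print(d["mount"],d["cx"],d["cy"],d["vertical_fov"]);T=toolT(o)
print(o['orientation'],T)
print(np.linalg.inv(T)@P)
print(toTool(d,317.1,63,1.8,d["mount"]),toTool(d,318.1,10,-25.7,d["mount"]))
print(plane(d,317.1,63,24,P))
```

```text
[[   0.0007   -0.9662   -0.258    68.7361]
 [   1.        0.0004    0.0013    0.3752]
 [  -0.0011   -0.258     0.9662 -161.6796]
 [   0.        0.        0.        1.    ]] 317.1928275999532 236.414278037373 59.59332823041904
[ 1.9837  2.4354 -0.0024] [[ -0.2023   0.9793  -0.0006 656.5614]
 [  0.9793   0.2023  -0.0015  26.577 ]
 [ -0.0014  -0.0009  -1.      25.8972]
 [  0.       0.       0.       1.    ]]
[[   0.0007   -0.9662   -0.258    68.7361]
 [   1.        0.0004    0.0013    0.3752]
 [  -0.0011   -0.258     0.9662 -161.6796]
 [   0.        0.        0.        1.    ]]
[90.3408  0.5099  1.8   ] [101.2043   0.7707 -25.7   ]
[638.7862 115.147   24.    ]
```

Emit:
{"name": "move_arm", "arguments": {
  "increments": [201, 0, -0.4, 0, 0, 204, 0, -0.4, 0, 0, 207, 0, -0.4, 0, 0, 208, 0, -0.4, 0, 0, 208, 0, -0.4, 0, 0, 208, 0, -0.4, 0, 0]
}}

```text
t: 17.05
ee_pos: [656.2, 26.6, 25.9]
orientation: [1.984, 2.435, -0.002]
ft_force: [-1.0, 0.4, -0.9]
width: 16.6
```

```bash
cat > m.py <<'E'
from h import *
np.set_printoptions(precision=2,suppress=True)
from scipy.ndimage import gaussian_filter1d
def inner(g,r,lo,hi,side):
    """inner top edge -> dark inner wall minimum, subpixel"""
    a=g[r-1:r+2,lo:hi].mean(0);i=int(a.argmin());y0,y1,y2=a[i-1:i+2];return lo+i+0.5*(y0-y2)/(y0-2*y1+y2)
def meas(g,L,Rr,rows,d):
    out=[]
    for r in rows:
        a=inner(g,r,*L,0);b=inner(g,r,*Rr,1);A=toTool(d,a,r,-22,d["mount"]);B=toTool(d,b,r,-22,d["mount"]);out.append((A[0],B[1]-A[1],(A[1]+B[1])/2))
    return np.array(out)
o,d,P=wrist('pics/w13.png')
print(o['width'],o['ft_force'],o['ee_pos'])
g6=cv2.cvtColor(cv2.imread('pics/w6.png'),cv2.COLOR_BGR2GRAY).astype(float)
g11=cv2.cvtColor(cv2.imread('pics/w11.png'),cv2.COLOR_BGR2GRAY).astype(float)
g=cv2.cvtColor(d["frame"],cv2.COLOR_RGB2GRAY).astype(float)
R6=meas(g6,(242,262),(370,386),range(6,50,4),d)
R11=meas(g11,(281,291),(346,356),range(6,50,4),d)
for n,M in(("open",R6),("w11",R11)):
    p=np.polyfit(M[:,0],M[:,1],1);print(n,M[:,1][[0,-1]],"mid",M[:,2].mean(),"gap@112",np.polyval(p,112))
cv2.imwrite('pics/w13c.png',cv2.resize(d["frame"][0:110,250:390,::-1],None,fx=5,fy=5,interpolation=2))
E
python3 m.py
```

```text
16.590004713563363 [-0.98  0.43 -0.9 ] [656.18  26.55  25.91]
open [41.45 39.34] mid -0.4175546730918755 gap@112 43.14990476090791
w11 [20.19 19.38] mid 0.8079832942365318 gap@112 20.94597721994181
```

View pics/w13c.png

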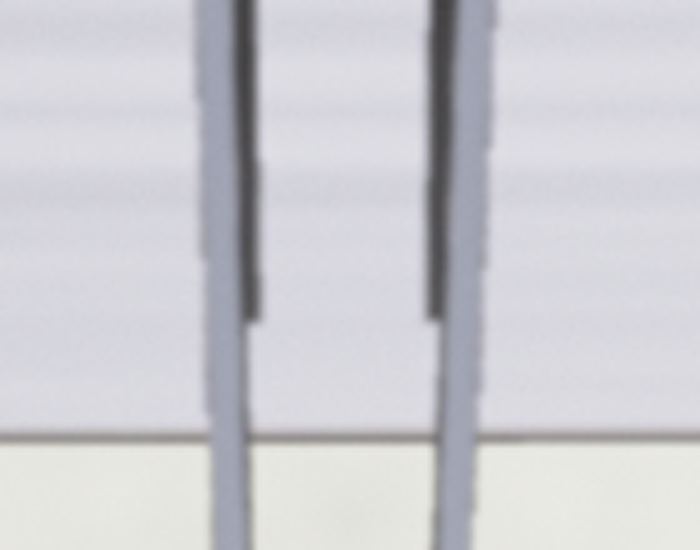

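```bash
cat > m2.py <<'E'
from h import *
np.set_printoptions(precision=2,suppress=True)
def cross(a,i0,step):
    # from face center i0 walk toward inner; find local min then half crossing between face level and min
    face=a[i0-1:i0+2].mean();i=i0
    while a[i+step]<a[i]+1.5 or a[i]>face-12: 
        i+=step
        if abs(i-i0)>10: return np.nan
    h=(face+a[i])/2;j=i0
    while a[j+step]>h: j+=step
    return j+step*(a[j]-h)/(a[j]-a[j+step])
def run(im,cl,cr,rows,mount,d,zt=-25.3):
    g=cv2.cvtColor(im,cv2.COLOR_BGR2GRAY).astype(float);o=[]
    for r in rows:
        a=g[r-1:r+2].mean(0)
        l=cross(a,int(round(cl(r))),1);q=cross(a,int(round(cr(r))),-1)
        A=toTool(d,l,r,zt,mount);B=toTool(d,q,r,zt,mount);o.append((A[0],q-l,B[1]-A[1],(A[1]+B[1])/2,(l+q)/2))
    return np.array(o)
def lin(p,q): return lambda r:p[1]+(q[1]-p[1])*(r-p[0])/(q[0]-p[0])
if __name__=="__main__":
    o,d,P=wrist('pics/w14.png');m=d["mount"]
    rows=[68,72,76,80,84,94,98,102,106,110,114,118,122]
    S={"open":(cv2.imread('pics/w6.png'),lin((10,241),(140,258)),lin((10,388),(140,373))),
       "w11":(cv2.imread('pics/w11.png'),lin((10,280),(140,287)),lin((10,356),(140,348.5))),
       "now":(cv2.imread('pics/w14.png'),lin((0,292.6),(110,296)),lin((0,344.6),(110,340.5)))}
    ref=None
    for n,(im,a,b) in S.items():
        M=run(im,a,b,rows,m,d);ok=~np.isnan(M).any(1);p=np.polyfit(M[ok,0],M[ok,2],1)
        if ref is None: ref=p
        da=np.nanmean((np.polyval(ref,M[:,0])-M[:,2])/(2*(100+M[:,0]-2)))
        print(n,ok.sum(),"px",M[ok][[0,-1],1],"x",M[ok][[0,-1],0],"extrap gap",np.polyval(p,112),"slope",p[0],"a %.4f gap %.2f"%(da,44-420*da),"mid y fit@112",np.polyval(np.polyfit(M[ok,0],M[ok,3],1),112),M[ok,3].mean())
    print(o['width'])
    g=cv2.cvtColor(d["frame"],cv2.COLOR_RGB2GRAY)
    print(g[60,290:305].tolist(),g[60,332:346].tolist(),g[20,290:305].tolist(),g[20,332:346].tolist())
E
python3 m2.py
```

```text
open 13 px [126.14 112.62] x [85.32 69.48] extrap gap 43.40186054042644 slope 0.18875485196475755 a 0.0000 gap 44.00 mid y fit@112 -0.430599191964988 -0.3969925426179597
w11 13 px [62.74 56.89] x [85.33 69.49] extrap gap 21.035976164539235 slope 0.07381297908236002 a 0.0524 gap 21.99 mid y fit@112 0.7927707337858662 0.7213732051750947
now 13 px [42.69 39.43] x [85.34 69.49] extrap gap 14.003608524848929 slope 0.037777101153963995 a 0.0689 gap 15.06 mid y fit@112 0.9525641873070148 0.7839015372592342
16.257686400531863
[199, 177, 166, 166, 165, 165, 160, 142, 110, 87, 90, 122, 169, 206, 217] [218, 212, 190, 147, 100, 86, 101, 131, 157, 164, 166, 163, 166, 168] [171, 163, 164, 164, 164, 156, 134, 98, 76, 74, 103, 156, 201, 216, 217] [217, 214, 198, 161, 107, 77, 73, 85, 119, 151, 164, 165, 164, 164]
```

Emit:
{"name": "move_arm", "arguments": {
  "increments": [208.7, 0, 0, 0, 0, 208.7, 0, 0, 0, 0, 208.7, 0, 0, 0, 0, 208.7, 0, 0, 0, 0]
}}

```text
t: 17.65
ee_pos: [656.1, 26.5, 25.9]
orientation: [1.984, 2.435, -0.002]
ft_force: [-1.2, 0.1, -1.1]
width: 16.2
```

```bash
python3 m2.py
python3 - <<'E'
from h import *
np.set_printoptions(precision=2,suppress=True)
w=[]
for i in range(8):
    o,d,P=wrist('pics/w15.png');w.append(o['width'])
print(np.mean(w),np.std(w),o['ee_pos'],o['ft_force'],o['t'])
s=ctrl.get_image('side');t=ctrl.get_image('top')
cv2.imwrite('pics/s15.png',cv2.resize(s['frame'][210:255,285:345,::-1],None,fx=12,fy=12,interpolation=2))
cv2.imwrite('pics/t15.png',cv2.resize(t['frame'][200:280,220:340,::-1],None,fx=6,fy=6,interpolation=2))
E
```

```text
open 13 px [126.14 112.62] x [85.32 69.48] extrap gap 43.40186036334492 slope 0.18875485320798768 a 0.0000 gap 44.00 mid y fit@112 -0.43059217392025295 -0.39698554475022385
w11 13 px [62.74 56.89] x [85.33 69.49] extrap gap 21.03597612392874 slope 0.07381297968958872 a 0.0524 gap 21.99 mid y fit@112 0.7927777432282566 0.7213802026603369
now 13 px [41.46 38.24] x [85.34 69.49] extrap gap 13.55642500159771 slope 0.035099988582297924 a 0.0699 gap 14.64 mid y fit@112 0.8871562426486509 0.7753461446649259
16.23195303367171
[198, 173, 160, 164, 165, 164, 164, 154, 128, 95, 89, 123, 170, 205, 215] [218, 211, 190, 147, 101, 91, 116, 147, 162, 166, 166, 164, 160, 165] [170, 161, 163, 164, 165, 162, 153, 123, 88, 72, 101, 155, 201, 216, 216] [217, 215, 198, 159, 108, 79, 83, 110, 143, 161, 165, 165, 164, 163]
16.08789312423981 0.1958865028146261 [656.11  26.58  25.87] [ 0.09 -0.77 -1.5 ] 18.05
```

View pics/s15.png

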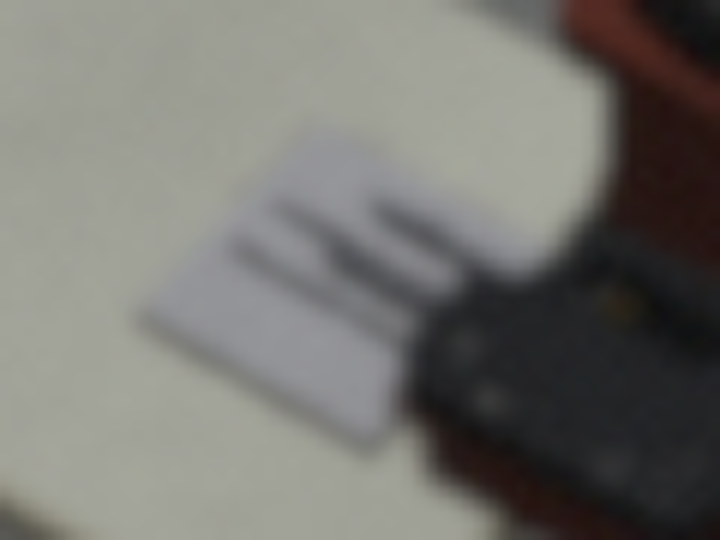

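View pics/t15.png

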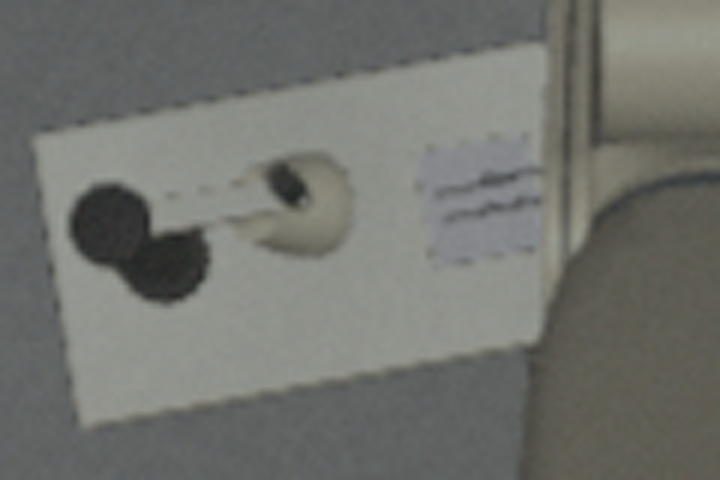

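View pics/w15.png

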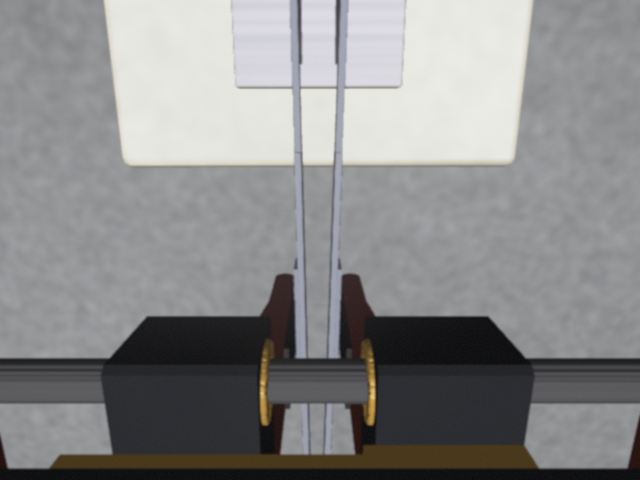

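Run:
```python
from h import *
np.set_printoptions(precision=2,suppress=True)
s=ctrl.get_image('side');t=ctrl.get_image('top')
q=lambda u,v:(285+u/12-.46,210+v/12-.46)
e=[plane(s,*q(*p),24) for p in[(278,203),(235,243)]]
c=[plane(s,*q(*p),24) for p in[(140,315),(308,128),(372,452)]]
ta,tb=plane(s,*q(378,203),44),plane(s,*q(332,248),44)
th=np.radians(101.8);yd=np.array([np.cos(th),np.sin(th),0]);xd=np.array([yd[1],-yd[0],0])
m=np.mean(e,0)-22*yd;print("far ends",e,"mid from ends",m,"mid from plate corners",(c[1]+c[2])/2)
for p in(ta,tb): print(p,"x %.1f y %.1f"%((p-m)@xd,(p-m)@yd))
o=ctrl.get_obs();T=toolT(o);print("tip pred",(T@np.array([112,0.3,-18.3,1]))[:3])
# top: tips at crop
Q=lambda u,v:(220+u/6-.4,200+v/6-.4)
m2=np.mean([plane(t,*Q(*p),24) for p in[(437,193),(447,219)]],0)-22*yd
for p in[(480,182),(483,211)]:
    P=plane(t,*Q(*p),48);print("top",P,"y %.1f x %.1f"%((P-m2)@yd,(P-m2)@xd))
# lamp
pv=plane(t,*Q(110,223),165);k=plane(t,*Q(284,180),198);v=k-pv;print(np.degrees(np.arctan2(v[1],v[0])),np.hypot(v[0],v[1]))
```

```text
far ends [array([637.2 , 164.02,  24.  ]), array([623.8 , 162.03,  24.  ])] mid from ends [635.   141.49  24.  ] mid from plate corners [631.82 138.89  24.  ]
[641.65 137.21  44.  ] x 5.6 y -5.5
[627.16 134.77  44.  ] x -9.0 y -5.0
tip pred [633.79 136.32  44.05]
top [637.85 136.46  48.  ] y -1.0 x 5.2
top [622.66 134.48  48.  ] y 0.2 x -10.1
-78.57844526029838 88.64368668734525
```

Emit:
{"name": "move_arm", "arguments": {
  "increments": [208.7, 0.8, 0, 0, 0, 208.7, 1.5, 0, 0, 0, 208.7, 1.5, 0, 0, 0, 208.7, 1.5, 0, 0, 0, 208.7, 1.5, 0, 0, 0, 208.7, 1.5, 0, 0, 0]
}}

```text
t: 19.05
ee_pos: [655.8, 28.0, 25.9]
orientation: [1.984, 2.435, -0.002]
ft_force: [-1.2, -0.3, -0.7]
width: 15.9
```

```bash
python3 m2.py | grep -v open
python3 - <<'E'
from h import *
np.set_printoptions(precision=2,suppress=True)
w=[]
for i in range(8):
    o,d,P=wrist('pics/w16.png');w.append(o['width'])
print(np.mean(w),o['ee_pos'],o['ft_force'],o['t'],np.abs(o['qvel']).max())
for n in('top','side'): cv2.imwrite(f'pics/{n}16.png',ctrl.get_image(n)['frame'][:,:,::-1])
E
```

```text
w11 13 px [62.74 56.89] x [85.33 69.49] extrap gap 21.0359749179893 slope 0.07381298312243327 a 0.0524 gap 21.99 mid y fit@112 0.792807135397821 0.7214096159375918
now 12 px [40.6  38.33] x [85.34 69.49] extrap gap 13.313541595150198 slope 0.028966519710294233 a 0.0700 gap 14.59 mid y fit@112 0.9073639757157086 0.7809671718135046
15.904615995008722
[196, 173, 161, 161, 164, 165, 164, 154, 129, 94, 89, 120, 169, 203, 214] [215, 210, 188, 145, 99, 91, 117, 148, 161, 164, 165, 163, 158, 162] [173, 160, 163, 164, 165, 162, 151, 123, 88, 73, 103, 158, 206, 221, 220] [220, 217, 203, 162, 108, 76, 83, 111, 142, 161, 165, 164, 163, 164]
16.093986810370296 [655.86  28.01  25.89] [ 0.05  0.14 -0.88] 19.45 0.0013279910028839977
```

View pics/w16.png

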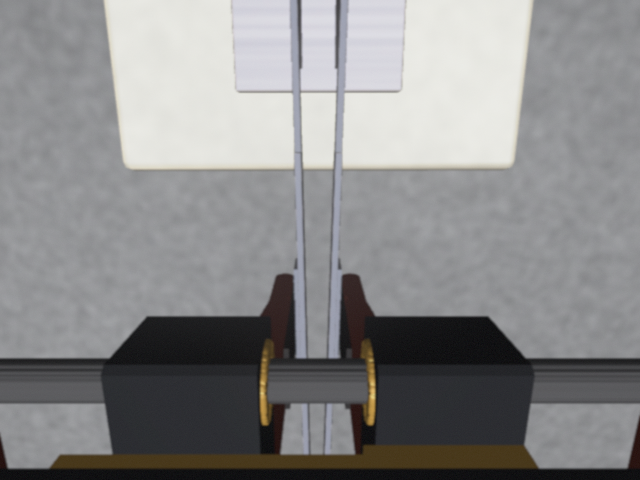

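View pics/side16.png

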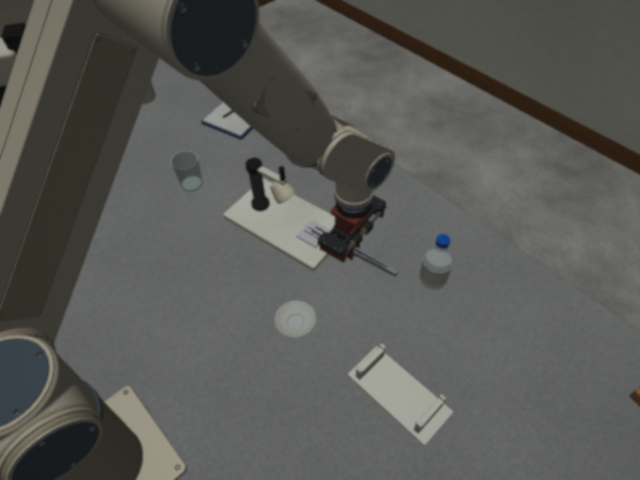

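The wrist view shows the arms over both lines (visible parts near columns 300 and 337). The side view shows the bottle (437,260), dish (295,319) and beaker (187,170) unmoved. Everything is steady, so I'm handing in.

```bash
python3 -c "
from workcell import ctrl
print(ctrl.close_job())"
```

```text
the job is handed in; nothing more can be done
None
```

I swung the lamp to point at the gauge plate, then brought the forceps in level from the open side and squeezed them to about 14 mm. The job was handed in at about 19.5 s, with the forceps still held there.

- **Lamp:** I released it after the swing. The wrist camera put the arm at 101.8°, the same as the base edges. The coarser top view, taken later, agreed to within 0.4°.
- **Tip gap:** The finger opening averaged 16.1 mm, which your figures put at about 14.2 mm. The two image estimates differed, at 13.3 and 14.6 mm. The tips lie just outside the wrist picture, so those come from extrapolating along the arms.
- **Tips over the lines:** After the squeeze, the forceps' midline was within about 0.1 mm of the middle of the lines in the wrist view. The tips were about 20 mm above the plate, worked out from the arm's height reading.
- **Half-way along:** The views disagreed here. Wrist and top put the tips within about 2 mm of half-way, while the blurred side view had them 3–5 mm short, so I advanced 1.5 mm as a compromise.
- **Contact and bystanders:** The force readings stayed close to zero, with no sign of the forceps touching anything but the gripper. The bottle, beaker and dish looked unmoved in the last side view.

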